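Pack two museum handling kits into their foam trays

ROBOT

A 6-joint arm with a two-finger parallel gripper is mounted at the origin on the work surface; the furniture and walls round the work are solid. World frame = base frame: x ahead of the robot, y to its left, z up, the work surface at z = 0. Lengths are in mm, angles in rad, forces in N, time in s.
With the tool pointing down it reaches from about 375 to 925 mm from the base axis. Payload 5.7 kg.
Tool frame: the origin (TCP) lies on the centre line of the jaws, within the pads' length; the fingertips stand ctrl.tip_reach ahead of it and the grasp point (between the pads) lies 2 mm behind it (ctrl.tip_reach is the distance from the TCP to the fingertips, in mm); z points along the fingers, y is the line along which they close (so a half turn about z gives the same grasp; the last joint's range is limited). The gripper opens to 85 mm and grips with 20 to 120 N. Pads are 22 mm wide; open, the fingers measure 114 mm over their backs; the gripper's body (76 mm by 85 mm) begins 54 mm behind the grasp point. The pads swing forward as they close: fully open they stand 13 mm farther back than shut.
Start: joints at [-1.233, 0.359, 1.51, -0, 1.272, -0.115], TCP at [262.473, -539.512, 248.267] pointing down, gripper open.
Joint ranges: [-2.97, 2.97], [-1.01, 2.36], [0.21, 2.38], [-0.96, 4.11], [0.2, 2.71], [-2.98, 2.98]. Speed limits (rad/s): [2.39, 2.39, 3.14, 3.14, 3.14, 3.14].

INTERFACE

Orientations are given as a unit quaternion [w, x, y, z].
In Python, from station import ctrl, eyes gives the robot as it stands. Calls block until the motion is done:
- ctrl.move_to(position, orientation): joint-space move of the TCP to a pose.
- ctrl.move_linear(position, max_speed=150, rot=None, f_stop=None): straight line of the TCP; rot=None keeps the orientation; max_speed is the mean speed in mm/s. With f_stop (N) it stops when the force on the tool has changed by that much, and returns True; else False.
- ctrl.movej(angles): joint-space move.
- ctrl.release() and ctrl.gripper_close(strength=None): open the fingers fully, or close them until they stop; strength is the grip in N (None keeps the last).
- ctrl.wait(seconds).
- ctrl.solve_ik(position, orientation): joint angles nearest the present ones, or None.
- ctrl.read_state(): the state.
- eyes.capture(name): name is "scene" or "top"; returns a dict with "color" (420x560x3 uint8, blue, green, red), "fx", "fy", "cx", "cy" (pixels), "rvec" (rotation vector, rad) and "tvec" (3), from world to camera coordinates, as OpenCV has them. Camera axes: x right, y down, z forward; pixel columns grow to the right and rows downward; lengths in mm; the calibration is good to about 2 mm. A picture is of the moment at which its call begins. There is no depth.
A pose or a line that the arm cannot do raises ctrl.MotionError and nothing moves.
- ctrl.hand_in(): hands the job in; it is judged then, once.
Trained networks look in the newest picture that a camera, given by its name, has taken for a name from the list of things; names that differ only in an ending like _2 or _b are one class to them, and where a whole thing is asked for, a point or a joint stands for the part that bears it (a point fixed in the world has none). Each returns a list of dicts, best first, with "confidence" (0 to 1); they miss things now and then, are a little off and sometimes report something else, mostly with a low value. They report only what shows in the picture. A call takes as long as a camera call.
- eyes.find_in(camera, label): "rect" ([left, top, right, bottom] in pixels, round what is visible of it).
- eyes.masks_of(camera, label): "region" (420x560 bool, what is visible of it) and "rect" ([left, top, right, bottom] in pixels, round what is visible of it).
The state is a dict: "t": time; "joint_pos": joint angles; "qvel": joint speeds; "tau": joint torques, N m; "position": TCP position; "tcp_rot": TCP orientation; "contact_force": force on the tool from outside, world axes, zero at the start; "ft_torque": the same for the moment, N m; "opening": opening from 0.0 (shut) to 1.0 (fully open); "gripper_force": force on a finger pad.
Only numpy, scipy, OpenCV 4.12 (cv2) and the standard library are available. Lean on these libraries where they do the work, as an engineer would, in place of code of your own. Each camera call takes 0.05 s, during which the arm holds its last target. There are 200 camera calls.

TASK

Make up the two handling kits for a school visit from the finds on the table: into the stone tray (two cut-outs) go the long rubbing stone and the round hammer stone; into the pottery tray (three cut-outs) go the broad sherd, the small sherd and the little pale pebble that was used to burnish the pots. Lay each find flat on the bottom of the cut-out made to its outline; the big pale stone (68 mm) and the long pointed sherd (116 mm) belong to neither kit.

Things in the scene. Friction and masses are not known exactly. Their poses are not given: they have to be found in the camera images.
- stone_tray: Fixed shallow tray, 135 (x) by 185 (y) mm: wooden rim 25 mm high, dark foam 24 mm high, two cut-outs with pale floors at z = 12 mm. Origin: underside centre, on the table; x points away from the brass card holder on the robot's side, y left, z up. Long cut-out: centre x 0, y -46 mm, 107 (x) by 61 (y) mm, corners cut off. Round cut-out: centre x 0, y +42 mm, 72 mm across.
- pottery_tray: Fixed tray of the same make, origin, axes and heights, 135 (x) by 168 (y) mm, with three cut-outs, pale floors at z = 17 mm. Large oblong: centre x 0, y -41 mm, 95 (x) by 62 (y) mm, corners cut off. Small oblong, nearer the card holder: centre x -28.5, y +35 mm, 40 (x) by 58 (y) mm. Small round, behind it: centre x +28.5, y +35 mm, 44 mm across.
- rubbing_stone_centre (a point): The rubbing stone: long, oval, brown river stone, 47 mm (own x) by 93 mm (own y, its length) by 39 mm high, lying loose on the table; widest about half-way up. The point is its centre, 19.5 mm above its underside; own z is up. Its place: the long cut-out of the stone tray, either way round.
- hammer_stone_centre (a point): The hammer stone: fist-shaped round brown stone, 55 by 57 mm, 42 mm high, loose; widest about half-way up. The point is its centre, 21 mm above its underside. Its place: the large round cut-out of the stone tray, in any direction.
- broad_sherd_centre (a point): The broad sherd: flat dark-brown piece of pottery, 48 mm (own x) by 81 mm (own y, its length), 15 mm thick, loose; the edges are steep enough to grip across own x. The point is its centre, 7.5 mm above its underside; own z is up. Its place: the large oblong cut-out of the pottery tray, either way round.
- small_sherd_centre (a point): The small sherd: flat, roughly triangular dark-brown piece of pottery, 26 mm (own x) by 44 mm (own y, its length), 13 mm thick, loose; grip across own x. The point is its centre, 6.5 mm above its underside; own z is up. Its place: the small oblong cut-out of the pottery tray (so that its length lies along the tray's y), either way round.
- pebble_centre (a point): The burnishing pebble: the smallest thing, a smooth pale pebble, 28 mm (own x) by 32 mm (own y), 16 mm high, loose; widest 6 mm above its underside. The point is its centre, 8 mm above its underside. Its place: the small round cut-out of the pottery tray, in any direction.

How it is judged (in metres and radians):
At the end, for the whole second after the job is handed in: Every find lies on the floor of its own cut-out: its centre within 10 mm of the cut-out's centre along the tray's x and along its y, and no more than 3 mm (pottery tray) or 5 mm (stone tray) higher than when it lies on the cut-out's floor; both sherds lie flat to within 0.08 rad (x of rubbing_stone_centre in the frame of stone_tray between -0.01 and 0.01 m and y of rubbing_stone_centre in the frame of stone_tray between -0.056 and -0.036 m and z of rubbing_stone_centre in the frame of stone_tray below 0.0365 m and x of hammer_stone_centre in the frame of stone_tray between -0.01 and 0.01 m and y of hammer_stone_centre in the frame of stone_tray between 0.032 and 0.052 m and z of hammer_stone_centre in the frame of stone_tray below 0.038 m and x of broad_sherd_centre in the frame of pottery_tray between -0.01 and 0.01 m and y of broad_sherd_centre in the frame of pottery_tray between -0.051 and -0.031 m and z of broad_sherd_centre in the frame of pottery_tray below 0.0275 m and angle between each of broad_sherd_centre, small_sherd_centre's own z axis and vertical below 0.08 rad and x of small_sherd_centre in the frame of pottery_tray between -0.0385 and -0.0185 m and y of small_sherd_centre in the frame of pottery_tray between 0.025 and 0.045 m and z of small_sherd_centre in the frame of pottery_tray below 0.0265 m and x of pebble_centre in the frame of pottery_tray between 0.0185 and 0.0385 m and y of pebble_centre in the frame of pottery_tray between 0.025 and 0.045 m and z of pebble_centre in the frame of pottery_tray below 0.028 m); the robot touches nothing.
It also fails if it takes over 125 s, if anything falls off the work surface, if the arm or the gripper's body presses on something with over 40 N, if the wrist force passes 120 N, or if a joint passes its speed limit or range.

## Working session

There is one attempt and no reset: what is moved stays moved. The work goes in short steps, each a Python script; the robot and the scene stay as the last script left them, time stands still between calls to the robot, and variables do not carry over. Pictures are saved under pics/ and viewed, at most 14 in all, crops included, and the job is handed in when it is done.

```bash
ls; mkdir -p pics; python3 - <<'E'
from station import ctrl, eyes
import cv2,numpy as np
for n in ("scene","top"):
    c=eyes.capture(n); cv2.imwrite(f"pics/{n}0.png",c["color"])
    R=cv2.Rodrigues(np.array(c["rvec"]))[0]; print(n,c["fx"],c["cx"],c["cy"],(-R.T@np.array(c["tvec"])).round(0), R[2].round(2))
    for l in ["stone_tray","pottery_tray","rubbing_stone_centre","hammer_stone_centre","broad_sherd_centre","small_sherd_centre","pebble_centre"]:
        print(l,[(np.round(d["rect"]).tolist(),round(d["confidence"],2),int(d["region"].sum())) for d in eyes.masks_of(n,l)])
s=ctrl.read_state();print(s,ctrl.tip_reach)
E
```

```text
pics
scene 399.76961171415576 279.21306974804486 209.89428275947972 [105. 724. 603.] [ 0.45 -0.6  -0.66]
stone_tray []
pottery_tray [([186.0, 195.0, 278.0, 264.0], 0.74, 4246)]
rubbing_stone_centre [([276.0, 268.0, 325.0, 293.0], 0.56, 995)]
hammer_stone_centre [([209.0, 278.0, 237.0, 304.0], 0.62, 700)]
broad_sherd_centre [([304.0, 202.0, 336.0, 219.0], 0.95, 460)]
small_sherd_centre []
pebble_centre []
top 396.85693168111254 274.52938134377246 204.10192671854728 [406. 203. 891.] [ 0.06  0.04 -1.  ]
stone_tray [([291.0, 96.0, 398.0, 189.0], 0.79, 5297)]
pottery_tray [([207.0, 130.0, 296.0, 206.0], 0.6, 4617)]
rubbing_stone_centre [([218.0, 235.0, 247.0, 272.0], 0.84, 737), ([173.0, 196.0, 199.0, 221.0], 0.27, 505)]
hammer_stone_centre [([173.0, 196.0, 199.0, 224.0], 0.79, 531)]
broad_sherd_centre [([311.0, 200.0, 334.0, 236.0], 0.56, 529)]
small_sherd_centre [([284.0, 223.0, 291.0, 240.0], 0.51, 107)]
pebble_centre []
{'t': 0.8, 'joint_pos': array([-1.23310354e+00,  3.58755095e-01,  1.51041086e+00,  3.56206577e-06,
        1.27247529e+00, -1.15083348e-01]), 'qvel': array([ 0.00147814,  0.00016622,  0.00149914, -0.00158333, -0.00168527,
       -0.00200156]), 'tau': array([ 2.06811106e-03, -5.27503967e+01, -2.79043508e+01, -2.22267513e-04,
        1.47775823e-03,  1.80527729e-05]), 'position': array([ 262.47284657, -539.5158781 ,  248.28939477]), 'tcp_rot': array([-2.43362465e-05,  9.74483598e-01,  2.24458717e-01, -1.00702678e-06]), 'contact_force': array([ 0.11920716, -0.02932984,  0.42651278]), 'ft_torque': array([-0.01757848,  0.02856936, -0.02415935]), 'gripper_force': 0.0, 'opening': 1.0030923134729253} 17.0
```

```bash
python3 -c "
import cv2
a=cv2.imread('pics/top0.png')[70:310,140:460];cv2.imwrite('pics/topc.png',cv2.resize(a,None,fx=2.5,fy=2.5,interpolation=2))"
```

```text
(no output)
```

View pics/topc.png

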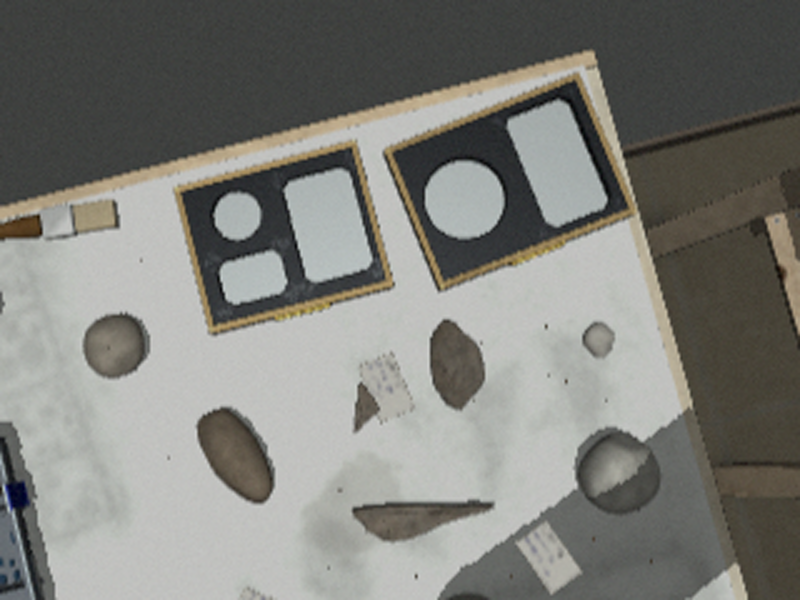

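View pics/scene0.png

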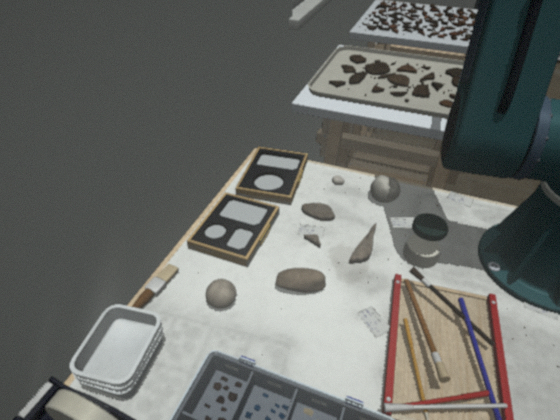

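The top view shows it all. In crop pixels: stone tray (515,180), pottery tray (285,240), hammer stone (116,345), rubbing stone (236,455), broad sherd (457,364), small sherd (366,407), pebble (598,340). The distractors are at (618,470) and (420,518). Next I rectify the image to world coordinates and fit rectangles.

```bash
cat > h.py <<'E'
from station import ctrl, eyes
import cv2,numpy as np
from scipy.spatial.transform import Rotation as Ro
def topo(px,c,z):
    "pixels -> world xy on plane z"
    K=np.array([[c["fx"],0,c["cx"]],[0,c["fy"],c["cy"]],[0,0,1.]]);R=cv2.Rodrigues(np.array(c["rvec"]))[0]
    C=-R.T@np.array(c["tvec"]); d=np.c_[np.reshape(px,(-1,2)),np.ones(np.size(px)//2)]@np.linalg.inv(K).T@R
    return (C+d*((z-C[2])/d[:,2])[:,None])[:,:2]
def quat(a):
    "tool down, closing axis (tool y) along world angle a"
    y=np.array([np.cos(a),np.sin(a),0]);z=np.array([0,0,-1.]);M=np.c_[np.cross(y,z),y,z]
    return Ro.from_matrix(M).as_quat()[[3,0,1,2]]
def rectw(region,c,z):
    "rectangle (centre, long side, short side, angle of long axis) in world"
    k=max(cv2.findContours(region.astype(np.uint8),cv2.RETR_EXTERNAL,cv2.CHAIN_APPROX_NONE)[0],key=cv2.contourArea)
    p=topo(k.reshape(-1,2).astype(float),c,z); (x,y),(w,h),a=cv2.minAreaRect(p.astype(np.float32))
    if w<h: w,h,a=h,w,a+90
    return np.array([x,y]),w,h,np.radians((a+90)%180-90)
E
cat > see.py <<'E'
from h import *
c=eyes.capture("top");im=c["color"];hsv=cv2.cvtColor(im,cv2.COLOR_BGR2HSV);g=cv2.cvtColor(im,cv2.COLOR_BGR2GRAY)
def blob(mask,x,y):  # component at crop coordinates
    n,l,s,_=cv2.connectedComponentsWithStats(mask.astype(np.uint8));u,v=int(140+x/2.5),int(70+y/2.5)
    return l==l[v,u],g[v,u]
table=np.median(g[200:260,250:330]);print("table",table)
for n,x,y,t,z in [("stone_tray",410,165,90,24),("pottery_tray",275,200,90,24),("hammer",116,345,150,21),("rubbing",236,455,150,19),("broad",457,364,150,10),("small",366,407,135,8),("pebble",598,342,175,7),("big",600,485,150,25)]:
    m,v=blob(g<t,x,y); r=rectw(m,c,z); print(n,v,m.sum(),r[0].round(1),np.round(r[1:3],1),round(r[3],3))
for n,x,y in [("st_long",560,160),("st_round",464,200),("po_large",330,225),("po_small",252,278),("po_round",237,215)]:
    m,v=blob(g>130,x,y); r=rectw(m,c,20); print(n,v,m.sum(),r[0].round(1),np.round(r[1:3],1),round(r[3],3))
E
python3 see.py
```

```text
table 191.0
stone_tray 47 2357 [596.6  86.4] [173.7 123.4] -1.189
pottery_tray 48 1994 [546.9 286. ] [156.8 122.4] -1.31
hammer 126 552 [448.5 432.7] [58.7 56. ] -1.1
rubbing 93 794 [352.2 322.7] [91.4 51.1] 0.484
broad 88 590 [433.4 130.8] [79.6 46.3] 0.004
small 85 113 [396.1 210.2] [42.1 20. ] 0.008
pebble 148 167 [456.4   7.3] [36.3 27.9] -0.28
big 141 168114 [449.  253.5] [1263.5  942. ] 1.558
st_long 173 1201 [612.3  44.1] [103.7  57.5] 0.383
st_round 180 769 [580.1 125.4] [68.2 64.7] -1.568
po_large 184 1127 [556.9 246.1] [93.5 60.7] 0.255
po_small 184 426 [509.9 312.2] [56.6 38.5] -1.32
po_round 178 278 [565.  327.1] [40.6 38. ] 0.014
```

```bash
python3 - <<'E'
from h import *
print(ctrl.tip_reach, ctrl.read_state()["t"]); ctrl.gripper_close(40); s=ctrl.read_state(); print(ctrl.tip_reach,s["position"],s["opening"],s["t"])
E
```

```text
17.0 0.85
17.0 [ 262.46843686 -539.51277763  248.25413226] -0.0006170728630948911 1.6167
```

Both tray fits agree with the cut-out centres. Next, a world-rectified close-up of the small sherd and the pebble, since their fits look less certain.

```bash
python3 - <<'E'
from h import *
c=eyes.capture("top")
def rec(cx,cy,z,s=80,k=5):
    # out pixel (u,v): world x = cx+(s/2 - v/k), y = cy+(s/2 - u/k)
    n=s*k; u,v=np.meshgrid(np.arange(n),np.arange(n)); P=np.c_[(cx+s/2-v/k).ravel(),(cy+s/2-u/k).ravel(),np.full(n*n,z)].astype(float)
    K=np.array([[c["fx"],0,c["cx"]],[0,c["fy"],c["cy"]],[0,0,1.]])
    p=cv2.projectPoints(P,np.array(c["rvec"],float),np.array(c["tvec"],float),K,None)[0].reshape(n,n,2).astype(np.float32)
    o=cv2.remap(c["color"],p[...,0],p[...,1],cv2.INTER_CUBIC)
    for i in range(0,s,10): cv2.line(o,(i*k,0),(i*k,6),(0,0,255),1);cv2.line(o,(0,i*k),(6,i*k),(0,0,255),1)
    return o
cv2.imwrite("pics/close.png",np.hstack([rec(396,210,8),rec(456,7,7)]))
E
```

```text
(no output)
```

View pics/close.png

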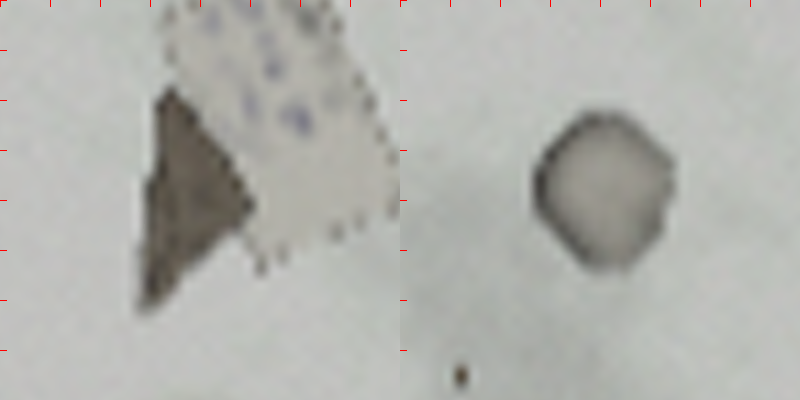

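The small sherd's vertices are at (168,88), (255,203) and (145,310). That puts its long edge near −0.10 rad, with the apex mid-length. The pebble is centred at about (604,191), which is world (457.8, 6.2). Next: check the fingertip length by touch, then pick the rubbing stone.

```bash
cat >> h.py <<'E'
TR={"s":(np.array([596.6,86.4]),.382),"p":(np.array([546.9,286.]),.261)}
def tray(t,x,y):
    c,a=TR[t]; return c+np.array([[np.cos(a),-np.sin(a)],[np.sin(a),np.cos(a)]])@[x,y]
def goto(xy,z,a):
    q0=ctrl.read_state()["joint_pos"]; best=None
    for k in (-1,0,1):
        q=quat(a+k*np.pi); j=ctrl.solve_ik([*xy,z],q)
        if j is not None and (best is None or abs(j[5]-q0[5])<abs(best-q0[5])): best,bq=j[5],q
    ctrl.move_to([*xy,z],bq)
def rep(m):
    s=ctrl.read_state(); print(m,"t %.1f z %.1f open %.3f F %s grip %.1f"%(s["t"],s["position"][2],s["opening"],s["contact_force"].round(1),s["gripper_force"]))
HI=150
def pick(xy,tip,a,g):
    "tip: nominal fingertip height"
    goto(xy,HI,a); hit=ctrl.move_linear([*xy,tip+17],120,f_stop=12); rep(f"down hit={hit}")
    ctrl.gripper_close(g); rep("closed"); ctrl.move_linear([*xy,HI],150); rep("lifted")
def place(xy,tip,a):
    goto(xy,HI,a); hit=ctrl.move_linear([*xy,tip+17],100,f_stop=15); rep(f"down hit={hit}")
    ctrl.release(); rep("open"); ctrl.move_linear([*xy,HI],200)
E
python3 - <<'E'
from h import *
goto([420,290],80,.484+np.pi/2); rep("over")
print(ctrl.move_linear([420,290,8],50,f_stop=6)); rep("touch")
ctrl.move_linear([420,290,HI],200); ctrl.release(); rep("up")
pick([352.2,322.7],9,.484+np.pi/2,50)
E
```

```text
over t 4.7 z 80.1 open 0.003 F [ 0.4  0.  -0.2] grip 0.0
True
touch t 5.8 z 17.0 open -0.003 F [-1.1 -2.1  9.2] grip 4.5
up t 7.4 z 150.1 open 1.001 F [ 0.6  0.3 -1. ] grip 0.0
down hit=False t 9.0 z 26.4 open 1.000 F [-0.2 -0.1  0.9] grip 0.0
closed t 9.5 z 26.9 open 0.514 F [-1.3 -0.8  9.3] grip 49.5
lifted t 10.5 z 149.2 open 0.512 F [-0.7  0.4 -1.8] grip 51.1
```

```bash
python3 - <<'E'
from h import *
place(tray("s",0,-46),23.5,.382+np.pi/2)
pick([448.5,432.7],11,-1.1,50)
place(tray("s",0,42),25,.382)
c=eyes.capture("top");cv2.imwrite("pics/t2.png",cv2.resize(c["color"][70:310,140:460],None,fx=2.5,fy=2.5,interpolation=2))
E
```

```text
down hit=False t 13.1 z 41.2 open 0.516 F [ 0.2  0.1 -1.8] grip 51.1
open t 13.6 z 40.7 open 1.001 F [-0.2 -0.6 -1.4] grip 0.0
down hit=False t 17.1 z 28.8 open 1.003 F [-0.2  0.   0.3] grip 0.0
closed t 17.5 z 29.4 open 0.605 F [-1.4 -1.1  8.1] grip 50.6
lifted t 18.4 z 149.0 open 0.604 F [-1.   0.  -1.9] grip 52.3
down hit=False t 20.9 z 42.4 open 0.603 F [ 1.2  1.  -1.9] grip 52.3
open t 21.4 z 42.2 open 1.001 F [-0.3 -1.3 -0.2] grip 0.0
```

View pics/t2.png

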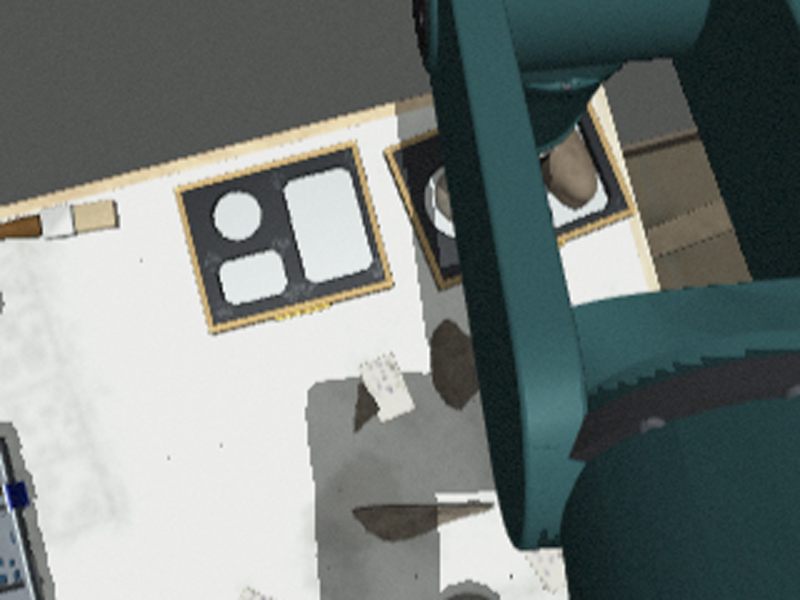

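Both stones are in the stone tray: the rubbing stone is visible at (572,170) and the hammer stone at (445,195), partly behind the arm. Sherds next.

```bash
python3 - <<'E'
from h import *
h=np.pi/2
pick([433.4,130.8],2,.004+h,40)
place(tray("p",0,-41),23,.261+h)
# small: grip perpendicular to its long edge; own x goes to tray x
pick([395.8,209.6],3,-.10+h,30)
place(tray("p",-28.5,35),25,.261)
rep("done")
E
```

```text
down hit=False t 24.4 z 19.4 open 1.000 F [-0.9  0.4  0.9] grip 0.0
closed t 24.9 z 19.8 open 0.530 F [-1.4  1.6 10.1] grip 39.0
lifted t 25.9 z 149.3 open 0.533 F [-0.7  0.  -0.4] grip 40.6
down hit=False t 27.9 z 40.7 open 0.531 F [-0.4  0.2 -0.9] grip 40.6
open t 28.4 z 40.2 open 0.999 F [ 0.   0.4 -0.2] grip 0.0
down hit=False t 31.0 z 20.4 open 1.004 F [0.  0.1 0.2] grip 0.0
closed t 31.6 z 20.3 open 0.226 F [-0.4  1.9  5.6] grip 29.3
lifted t 32.6 z 149.3 open 0.229 F [-0.3 -0.8 -0.3] grip 29.3
down hit=False t 35.1 z 42.6 open 0.230 F [-0.   0.2 -0.7] grip 29.3
open t 35.7 z 42.0 open 0.999 F [0.7 0.9 0.2] grip 0.0
done t 36.4 z 149.4 open 0.999 F [-0.   0.4 -0.4] grip 0.0
```

Now the pebble, placed with the fingers diagonal to the tray, followed by retreating and looking.

```bash
python3 - <<'E'
from h import *
h=np.pi/2
pick([457.8,6.2],2,h,20)
place(tray("p",28.5,35),26,.261+h/2)
ctrl.movej([-1.233, 0.359, 1.51, 0, 1.272, -0.115]); rep("home")
for n in ("top","scene"):
    c=eyes.capture(n);im=c["color"]; a=im[90:220,200:400] if n=="top" else im[140:270,180:380]
    cv2.imwrite(f"pics/f_{n}.png",cv2.resize(a,None,fx=4,fy=4,interpolation=2))
E
```

```text
down hit=False t 38.8 z 19.5 open 1.002 F [ 0.6  0.4 -0.2] grip 0.0
closed t 39.4 z 19.3 open 0.292 F [-0.3 -0.4  4. ] grip 19.4
lifted t 40.5 z 149.3 open 0.296 F [-0.6  0.2  0.1] grip 19.7
down hit=False t 42.9 z 43.7 open 0.295 F [ 0.4 -0.6 -0.4] grip 19.7
open t 43.6 z 43.0 open 1.003 F [1.  0.2 0.4] grip 0.0
home t 47.5 z 248.2 open 0.997 F [-0.2 -0.1 -0.1] grip 0.0
```

View pics/f_top.png

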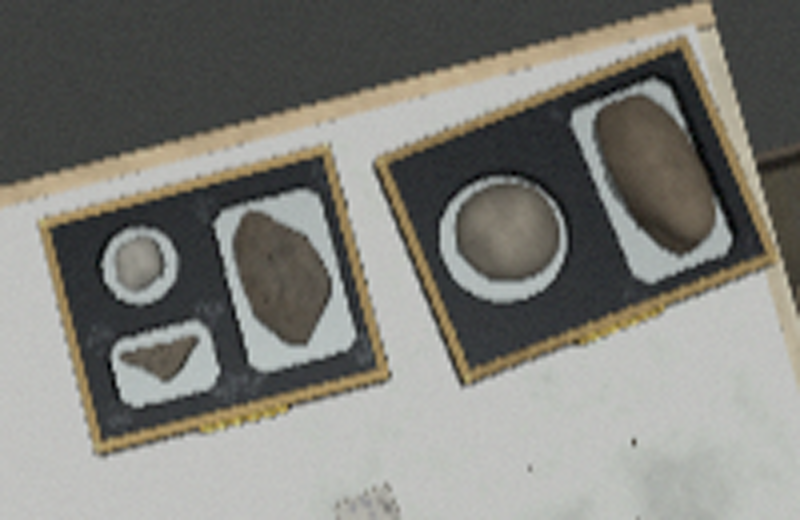

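View pics/f_scene.png

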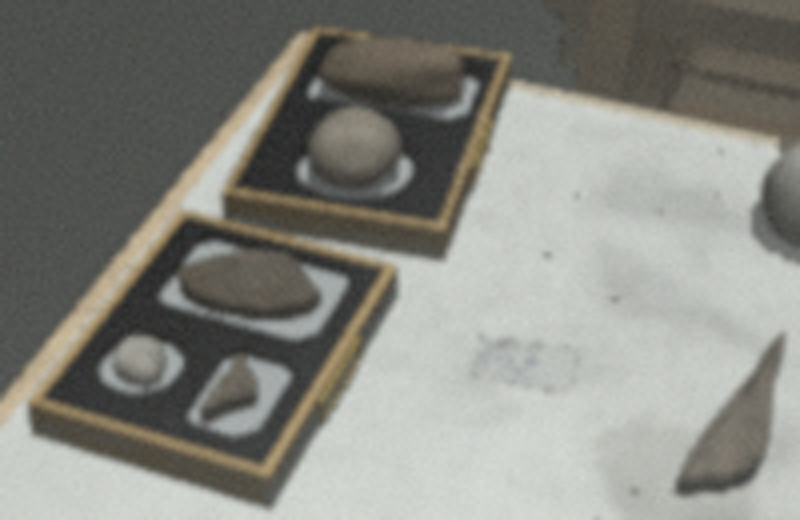

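Every find appears to lie in its own cut-out. The small sherd, at (160,355), sits a little toward the back of its cut-out, so I check the offsets numerically.

```bash
python3 - <<'E'
from h import *
c=eyes.capture("top");g=cv2.cvtColor(c["color"],cv2.COLOR_BGR2GRAY)
for n,t,x,y,z,s,th in [("rub","s",0,-46,31,"rubbing_stone_centre",0),("ham","s",0,42,33,"hammer_stone_centre",0),("broad","p",0,-41,26,"broad_sherd_centre",0),("small","p",-28.5,35,25,"small_sherd_centre",140),("peb","p",28.5,35,23,"pebble_centre",0)]:
    C,a=TR[t]; R=np.array([[np.cos(a),-np.sin(a)],[np.sin(a),np.cos(a)]])
    ms=[d["region"] for d in eyes.masks_of("top",s)[:1]]
    if th:
        u=np.argwhere(np.ones_like(g))[:,::-1].astype(float); L=(topo(u,c,z)-C)@R-[x,y]
        inside=((abs(L[:,0])<17)&(abs(L[:,1])<26)).reshape(g.shape); ms.append(inside&(g<th))
    for m in ms:
        p=(topo(np.argwhere(m)[:,::-1].astype(float),c,z)-C)@R-[x,y]
        r=rectw(m,c,z); lo,hi=p.min(0),p.max(0)
        print(n,"centre off",((lo+hi)/2).round(1),"mean",p.mean(0).round(1),"size",(hi-lo).round(1),"rect",np.round(r[1:3],1), "ang",round(r[3]-a,2))
E
```

```text
ham centre off [-1.6 -0.2] mean [-1.3 -0.1] size [54.2 52.4] rect [52.  50.6] ang -1.95
broad centre off [-0.9  1. ] mean [-0.8  2.2] size [76.2 47.4] rect [70.8 46.8] ang 0.53
small centre off [-0.1  0.5] mean [1.9 0.6] size [22.2 39.1] rect [38.7 21.3] ang -1.69
small centre off [2.6 1.3] mean [ 2.7 -0. ] size [26.7 46.1] rect [43.4 21.3] ang -1.57
```

```bash
python3 - <<'E'
from h import *
c=eyes.capture("top");im=c["color"].astype(int)
C,a=TR["s"]; R=np.array([[np.cos(a),-np.sin(a)],[np.sin(a),np.cos(a)]])
m=(im[...,2]-im[...,0]>14)&(im[...,2]>60)
u=np.argwhere(m)[:,::-1].astype(float); L=(topo(u,c,31)-C)@R-[0,-46]; k=(abs(L[:,0])<54)&(abs(L[:,1])<32)
mm=np.zeros(m.shape,np.uint8); p=u[k].astype(int); mm[p[:,1],p[:,0]]=1; mm=cv2.morphologyEx(mm,cv2.MORPH_OPEN,np.ones((3,3)))
p=(topo(np.argwhere(mm)[:,::-1].astype(float),c,31)-C)@R-[0,-46]
print(len(p),p.mean(0).round(1),p.min(0).round(1),p.max(0).round(1))
for s in ("top","scene"):
    o=eyes.capture(s)["color"]; o=o[85:170,330:410] if s=="top" else o[140:190,240:320]
    cv2.imwrite(f"pics/r_{s}.png",cv2.resize(o,(560,int(560*o.shape[0]/o.shape[1])),interpolation=2))
E
```

```text
620 [ 4.  -2.9] [-40.5 -24.1] [44.8 20.7]
```

View pics/r_top.png

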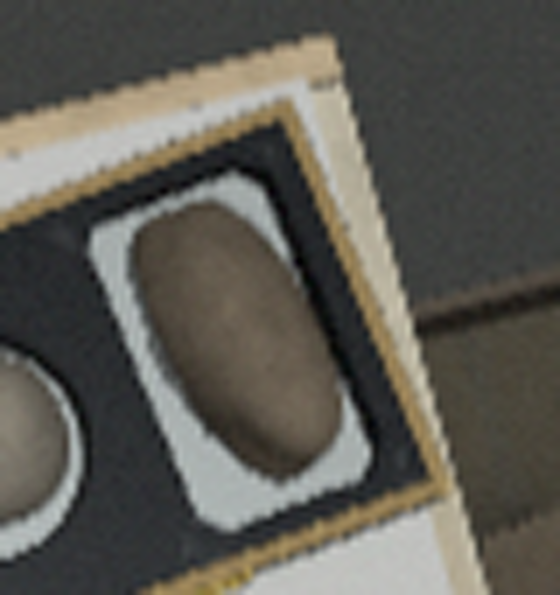

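View pics/r_scene.png

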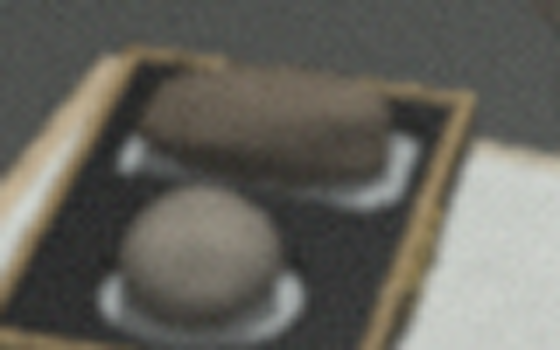

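The rubbing stone, centred at (240,340) in the crop, lies inside the outline of its cut-out. It is about 4 mm off in x and 3 mm in y, well within 10 mm, so I hand in.

```bash
python3 -c "
from station import ctrl
print(ctrl.hand_in(), ctrl.read_state()['t'])"
```

```text
the job is handed in; nothing more can be done
the job is handed in; nothing more can be done
```

All five finds are in their own cut-outs and the job is handed in after about 48 s of robot time; offsets measured 4 mm or less for all but the pebble, which I checked only by eye, and no verdict was shown.

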